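Couple a carving carrier onto its bench ball and latch it

ROBOT

A 6-joint arm with a two-finger parallel gripper is mounted at the origin on the work surface. World frame = base frame: x ahead of the robot, y to its left, z up, the work surface at z = 0. Lengths are in m, angles in rad, forces in N, time in s.
With the tool pointing down it reaches from about 0.375 to 0.9 m from the base axis. Payload 3.1 kg.
Tool frame: the origin (TCP) lies at the centre of the arm's flange, where the gripper is bolted on; the fingertips stand 182 mm ahead of it and the grasp point (between the pads) lies 164 mm ahead of it; z points along the fingers, y is the line along which they close (so a half turn about z gives the same grasp; the last joint's range is limited). The gripper opens to 87 mm and grips with 3 to 60 N. Pads are 19 mm wide; open, the fingers measure 117 mm over their backs; the gripper's body (75 mm by 190 mm) begins 51 mm behind the grasp point.
Start: joints at [-1.492, 0.527, 1.433, -0, 1.181, -0.178], TCP at [0.159, -0.604, 0.405] pointing down, gripper open.
Joint ranges: [-3.08, 3.08], [-0.75, 2.2], [0.22, 2.44], [-1.43, 4.57], [0, 2.65], [-2.85, 2.85]. Speed limits (rad/s): [2.79, 2.79, 3.14, 3.14, 3.14, 3.14].

INTERFACE

Orientations are given as a unit quaternion [x, y, z, w].
In Python, from rig import * gives the robot as it stands.
- The arm moves only by the tool move_arm, never from a script. Its argument "commands" is a list that holds one entry, the list of rows, each a list of 6 numbers: the shift along the tool's x, y, z in units of 40 mm (1.0 is 40 mm), then the turn, a rotation vector about the tool's x, y, z in rad. A call has 1 to 12 rows; each row is the pose to reach, as a shift and turn from the pose commanded when the call began, along the tool's axes at that moment; what a row does not reach only later rows make up. A row lasts 1/8 s, in which the tool goes at most 62.5 mm and 10.7 degrees, less where a joint would pass 70% of its speed; a pose out of reach is approached as far as the arm can. A call with a gripper value outside its range is refused whole. "claw" is the closure, from -1 (fully open) to 1 (shut), so that 0 is half open, set as the call begins (left out, the last holds). The fingers move at their own pace and stop on an object; "squeeze" is the grip in N (left out, the last holds). Time passes only in rows, so rows that repeat a pose let the fingers close. It gives the time, the measured TCP pose, the force, the opening and the grip force at its end, in the units of the state.
- get_obs(): the state, without advancing time (a new reading comes with each control period).
- camera(name): name is "side" or "top" or "wrist"; returns a dict with "pixels" (420x560x3 uint8, blue, green, red), "range_z" (420x560 float32, m along the optical axis (not along the pixel's ray), 0 where there is no reading), "camera_matrix" (3x3 intrinsics, pixels), "extrinsics" (4x4, takes a point from world to camera coordinates). Camera axes: x right, y up, looking along -z (the intrinsics and any distortion apply to the point x, -y, -z); pixel columns grow to the right and rows downward; lengths in m; the calibration is good to about 2 mm. The wrist camera is an equidistant fisheye: a pixel r from the principal point sees the ray r / f radians off the axis. A picture is of the moment at which its call begins.
- hand_in(): hands the job in; it is judged then, once.
The state is a dict: "time": time; "q": joint angles; "joint_velocities": joint speeds; "joint_torque": joint torques, N m; "position": TCP position; "tool_rot": TCP orientation; "ft_force": force on the tool from outside, world axes, zero at the start; "moment": the same for the moment, N m; "grip_width": finger opening in m; "grip_force": force on a finger pad.
Only numpy, scipy, OpenCV 4.12 (cv2) and the standard library are available. Lean on these libraries where they do the work, as an engineer would, in place of code of your own. Each camera call takes 0.05 s, during which the arm holds its last target. There are 200 camera calls.

TASK

Pick up the carving carrier by its wooden beam and lower its socket onto the steel ball of the bench post until the ball is fully home in the socket; the ball's height is screw-set and not known exactly, so feel your way down. Then press the latch lever down until it is fully home, and leave the carrier standing on the ball and its two rubber feet. Use a light hand, neither forcing nor dropping the socket onto the ball nor straining the lever, and do not disturb the other things on the bench.

Things in the scene. Friction and masses are not known exactly. Their poses are not given: they have to be found in the camera images.
- carrier: carving carrier, 0.85 kg +-15%, 297 mm long: aluminium socket head (54 mm across, roof 58 mm high) in front, beech beam behind it, limewood square being carved at the rear. Origin on the socket's axis, level with the underside of mouth and feet; x forward (beam runs to -x), z up. Starts flat on the bench, lever up. Any heading on the ball is fine. Over 40 N between it and the post is forcing
- carrier_socket (a point): where the ball's centre sits when fully home: on the socket's axis, 31 mm above the carrier's origin. The socket is a round bore of 40 mm, open downwards, with a flat roof 50 mm above the carrier's underside, a mouth flared to about 45 mm and a slot to the rear for the claw
- carrier_grip (a point): on the free length of the beam, about where the carrier balances; 140 mm behind the socket's axis, 28 mm above the carrier's underside; axes as the carrier's. Beam: 36 mm wide, z 14 to 42 mm, bare from carrier x -165 to -105
- carrier_feet (a point): midway between the two rubber feet, on their underside: 240 mm behind the socket's axis; feet 92 mm apart across. Above them the carved limewood, 100 x 126 mm (carrier x -267 to -167), top 68 mm high. On the ball the carrier's front stands 8 to 18 mm higher than the feet: it slopes 2 to 4.5 degrees down to the rear
- lever (a joint): latch lever, rad: 0 fully up (arm 28 degrees above the beam, pointing rearwards), 0.489 fully down against its stop (arm parallel to the beam); starts 0 to 0.2. Pivot across the carrier at its x 22, z 64 mm, on top of the head. Stiff pivot, stays where left: about 7 N on the pad moves it. Its claw swings in under the ball through the rear slot; if the ball is not home the claw meets it and blocks
- pad: steel thumb pad at the lever's end, 26 x 26 mm; origin mid top face, 98 mm along the arm from the pivot; z out of the face (push along -z), x along the arm to the pivot. In the carrier's frame it swings on an arc from x -63, z 113 mm (up) rearwards and down to x -76, z 67.5 mm (down). Over 40 N on it is straining
- post: bench post, fixed: 100 x 80 x 5 mm steel plate, four bolt heads, lock nut to 14 mm, and a 16 mm stem carrying a 38 mm steel ball. Origin on the ball's vertical axis, on the bench. The ball's centre stands 39 to 49 mm above the bench, as the stem happens to be screwed; the height is not reported
- wax_tin: bystander: flat round tin, 66 mm across, 30 mm high; origin under its middle
- oilstone: bystander: sharpening stone in a wooden case 110 x 48 x 26 mm; origin under its middle
- gouge_wide: bystander: wide carving gouge lying, 220 mm long, 24 mm high; origin at the ferrule, x towards the blade
- gouge_narrow: bystander: narrow carving gouge lying, 220 mm long, 24 mm high; origin at the ferrule, x towards the blade
- mallet: bystander: round wooden carver's mallet standing on its head, 82 mm across, 235 mm high; origin under its middle
- brush: bystander: flat brush lying, 200 mm long; origin under its middle
- oil_jar: bystander: closed amber jar, 64 mm across, 85 mm high; origin under its middle
Things that resemble listed ones, but are neither listed nor needed, are in the scene too. What is shaped like the post but purple or red is not meant.

How it is judged:
On the way:
1. the carrier's socket sits on the ball, with the lever still up (horizontal distance between carrier_socket and post below 0.004 m and height (world z) of carrier_socket below 0.053 m and angle between carrier's own z axis and vertical below 0.14 rad and contact force between carrier and post above 1 N and value of joint lever below 0.25 rad), for 0.2 s.
At the end, for the whole second after the job is handed in: The carrier rests on the ball: socket within 4 mm of the post's axis in plan, its seat point under 53 mm high, more than 1 N on the post, carrier within 8 degrees of level and at rest; lever down to at least 0.43 rad of its 0.489 (horizontal distance between carrier_socket and post below 0.004 m and height (world z) of carrier_socket below 0.053 m and angle between carrier's own z axis and vertical below 0.14 rad and contact force between carrier and post above 1 N and value of joint lever above 0.43 rad and linear speed of carrier below 0.02 m/s and angular speed of carrier below 0.1 rad/s); the robot touches nothing.
It fails at once if more than 40 N between the carrier and the post: forced or dropped onto the ball (contact force between carrier and post above 40 N).
It fails at once if more than 40 N on the lever's pad: lever strained (contact force between any of the fingers, the arm and pad above 40 N).
It fails at once if another thing on the bench moved more than 20 mm (distance of any of wax_tin, oilstone, gouge_wide, gouge_narrow, mallet, brush, oil_jar from where it was at the start of the episode above 0.02 m).
It also fails if it takes over 62 s, if anything falls off the work surface, if the arm or the gripper's body presses on something with over 40 N, if the wrist force passes 120 N, or if a joint passes its speed limit or range.

## Working session

There is one attempt and no reset: what is moved stays moved. The work goes in short steps, Python scripts to look and compute and a tool call to move; the robot and the scene stay as the last step left them, time stands still between calls to the robot, and variables do not carry over. Pictures are saved under pics/ and viewed, at most 10 in all, crops included, and the job is handed in when it is done.

Besides the shell and the picture viewer there is one more tool, called after "Request:" as a command line: name --argument value ..., lists and objects as JSON in quotes. move_arm: Moves the arm, as the interface text tells. Its arguments: {"type":"object","properties":{"commands":{"type":"array","items":{"type":"array","items":{"type":"array","items":{"type":"number"}}}},"claw":{"type":"number"},"squeeze":{"type":"number"}},"required":["commands"]}

```bash
ls; mkdir -p pics
python3 - <<'E'
from rig import *
import cv2, numpy as np
for n in ("top","side"):
    c=camera(n); cv2.imwrite(f"pics/{n}0.png",c["pixels"]); np.savez(f"{n}0.npz",**c)
    print(n,c["camera_matrix"].tolist(),np.round(c["extrinsics"],4).tolist(), [k for k in c])
print(get_obs())
E
```

```text
pics
top [[397.9271222417308, 0.0, 281.3946084880983], [0.0, 397.9271222417308, 204.35018990329328], [0.0, 0.0, 1.0]] [[0.0124, -0.9999, -0.0033, -0.0091], [0.9824, 0.0115, 0.1865, -0.5814], [-0.1865, -0.0056, 0.9824, -1.0018], [0.0, 0.0, 0.0, 1.0]] ['pixels', 'range_z', 'camera_matrix', 'extrinsics']
side [[422.87573722005055, 0.0, 278.7096808813226], [0.0, 422.87573722005055, 207.50673427147373], [0.0, 0.0, 1.0]] [[-0.7204, -0.6935, -0.0121, 0.4077], [0.4432, -0.4737, 0.7611, -0.3274], [-0.5335, 0.5429, 0.6486, -0.8639], [0.0, 0.0, 0.0, 1.0]] ['pixels', 'range_z', 'camera_matrix', 'extrinsics']
{'time': 0.1, 'q': array([-1.49150600e+00,  5.28314813e-01,  1.43375646e+00, -8.40507560e-06,
        1.18143545e+00, -1.78502420e-01]), 'joint_velocities': array([ 0.00021025, -0.00246115, -0.00179809,  0.00221485, -0.00138121,
        0.00053472]), 'joint_torque': array([-3.04273672e-04, -4.40986955e+01, -1.77150661e+01,  6.34940690e-02,
        5.33922378e-02, -4.86449528e-05]), 'position': array([ 0.15934258, -0.60402166,  0.40391068]), 'tool_rot': array([ 9.91703698e-01,  1.28541277e-01,  4.35735446e-05, -9.56049761e-04]), 'ft_force': array([-0.85119316,  0.11756815, -0.52928501]), 'moment': array([ 0.01179588,  0.0318722 , -0.05150884]), 'grip_force': 0.0, 'grip_width': 0.08706393021913365}
```

View pics/top0.png

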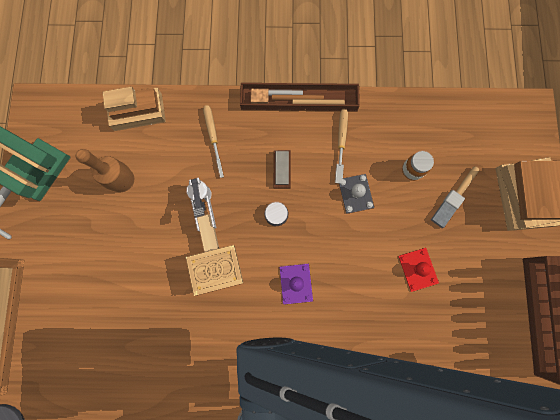

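View pics/side0.png

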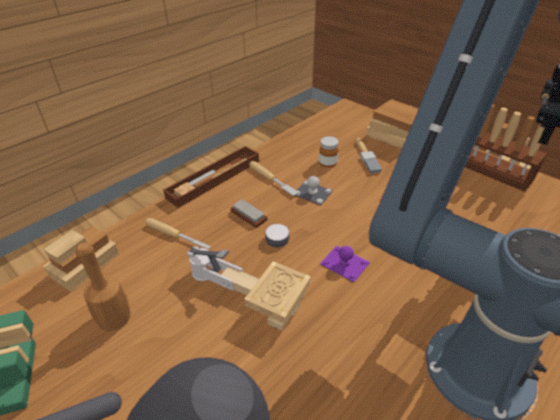

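The top view shows the carrier (head at about (199,190), carved block at (213,270)), pointing away from the robot. The grey post is at (357,192), with a gouge tip close beside it at (340,180). The purple and red decoys are at (296,285) and (420,268).

```bash
cat > h.py <<'E'
import numpy as np, cv2
def cloud(c):
    K=c["camera_matrix"];E=c["extrinsics"];d=c["range_z"]
    v,u=np.mgrid[:420,:560]
    P=np.stack([(u-K[0,2])/K[0,0]*d,-(v-K[1,2])/K[1,1]*d,-d],-1)
    return (P-E[:3,3])@E[:3,:3]
def ray(c,u,v,z):
    K=c["camera_matrix"];E=c["extrinsics"]
    r=np.array([(u-K[0,2])/K[0,0],-(v-K[1,2])/K[1,1],-1])@E[:3,:3]
    o=-E[:3,3]@E[:3,:3]
    return o+r*((z-o[2])/r[2])
def project(c,p):
    K=c["camera_matrix"];E=c["extrinsics"]
    q=E[:3,:3]@np.asarray(p)+E[:3,3]
    return K[0,2]+K[0,0]*q[0]/-q[2], K[1,2]-K[1,1]*q[1]/-q[2]
E
python3 - <<'E'
from h import *
for n in("top","side"):
    c=dict(np.load(n+"0.npz")); P=cloud(c)
    X,Y,Z=P[...,0],P[...,1],P[...,2]
    print(n,"bench z",np.median(Z[(X>.45)&(X<.5)&(abs(Y)<.1)]))
    box=(X>.3)&(X<.75)&(Y>.05)&(Y<.3)
    m=box&(Z>.062)&(Z<.074)&(X<.5)
    (cx,cy),wh,a=cv2.minAreaRect(P[m][:,:2].astype(np.float32)); print("block",m.sum(),cx,cy,wh,a,np.median(Z[m]))
    b=box&(Z>.038)&(Z<.046)
    print("beam top", b.sum(), [ (round(x,3),np.round(np.percentile(Y[b&(abs(X-x)<.005)],[5,50,95]),4).tolist()) for x in np.arange(.44,.56,.01) if (b&(abs(X-x)<.005)).sum()>5])
    hm=box&(Z>.054)&(X>.5)
    print("head", np.round([np.percentile(P[hm][:,i],[2,50,98]) for i in range(3)],4).tolist())
    pb=(X>.45)&(X<.72)&(Y>-.3)&(Y<-.1)
    t=pb&(Z>.045)&(Y<-.13)&(Y>-.25); 
    if t.sum()>8:
        A=np.c_[2*P[t],np.ones(t.sum())]; s=np.linalg.lstsq(A,(P[t]**2).sum(1),rcond=None)[0]; print("ball fit",t.sum(),s[:3],np.sqrt(s[3]+s[:3]@s[:3]),"ztop",Z[t].max(),P[t].mean(0))
    for nm,col in(("grey",None),):
        g=c["pixels"].astype(int); hsv=cv2.cvtColor(c["pixels"],cv2.COLOR_BGR2HSV)
        pl=pb&(Z>.003)&(Z<.0085)&(hsv[...,1]<80)
        n_,L,S,C=cv2.connectedComponentsWithStats(pl.astype(np.uint8)); k=1+S[1:,4].argmax()
        print("plate",S[k],cv2.minAreaRect(P[L==k][:,:2].astype(np.float32)))
E
```

```text
top bench z 0.000786503155181756
block 1916 0.4076174795627594 0.1681307703256607 (0.09998352080583572, 0.1263919621706009) 15.095696449279785 0.06750913258915536
beam top 499 [(np.float64(0.46), [0.1703, 0.1882, 0.2002]), (np.float64(0.47), [0.1672, 0.1868, 0.2027]), (np.float64(0.48), [0.1697, 0.1854, 0.2037]), (np.float64(0.49), [0.1728, 0.1896, 0.2062]), (np.float64(0.5), [0.1753, 0.1919, 0.2097]), (np.float64(0.51), [0.1788, 0.196, 0.2131]), (np.float64(0.52), [0.1796, 0.1987, 0.2163]), (np.float64(0.53), [0.1832, 0.2005, 0.2181]), (np.float64(0.54), [0.187, 0.2044, 0.2205]), (np.float64(0.55), [0.1831, 0.1988, 0.2161])]
head [[0.5402, 0.6068, 0.6433], [0.1961, 0.2154, 0.2474], [0.0557, 0.0717, 0.109]]
ball fit 145 [ 0.62500636 -0.20926892  0.04402697] 0.017468067134633503 ztop 0.06419994218555583 [ 0.62292474 -0.20787291  0.05473818]
plate [340 174  34  39 616] ((0.6251299381256104, -0.20898370444774628), (0.09907510876655579, 0.07953045517206192), 12.206652641296387)
side bench z -0.0020925353890722882
block 1676 0.40508610010147095 0.1687256395816803 (0.10049531608819962, 0.1
[... 223 characters left out ...]
, [0.1757, 0.1933, 0.2104]), (np.float64(0.5), [0.1777, 0.1961, 0.2121]), (np.float64(0.51), [0.1822, 0.201, 0.2206]), (np.float64(0.52), [0.1798, 0.1973, 0.2231]), (np.float64(0.53), [0.1814, 0.2029, 0.2259]), (np.float64(0.54), [0.1853, 0.2053, 0.2286]), (np.float64(0.55), [0.1864, 0.1996, 0.2313]), (np.float64(0.56), [0.1901, 0.2163, 0.2346])]
head [[0.5372, 0.5965, 0.6381], [0.1984, 0.223, 0.249], [0.0542, 0.0687, 0.1056]]
ball fit 70 [ 0.62107248 -0.20701508  0.04379101] 0.014969843091402901 ztop 0.05969071307298499 [ 0.61808712 -0.20316247  0.05203475]
plate [296 186  28  16 109] ((0.6292251348495483, -0.20444118976593018), (0.07382785528898239, 0.08023830503225327), 7.540955066680908)
```

```bash
cat >> h.py <<'E'
from scipy.spatial.transform import Rotation as R
def rel(o,p,yaw,pitch=0):
    """units shift + rotvec from measured pose; tool x along heading yaw, z down, nose up by pitch"""
    R0=R.from_quat(o["tool_rot"])
    R1=R.from_euler("z",yaw)*R.from_euler("y",-pitch)*R.from_euler("x",np.pi)
    return np.round(np.r_[R0.inv().apply(np.array(p)-o["position"])/.04,(R0.inv()*R1).as_rotvec()],3).tolist()
E
python3 - <<'E'
from rig import *; from h import *
o=get_obs(); y=np.radians(15.05)
print(rel(o,(.42,-.35,.36),y),rel(o,(.482,.188,.32),y))
c=dict(np.load("top0.npz"))
for uv in((420,268),(296,285),(340,180),(276,213),(282,170)): print(uv,ray(c,*uv,.01))
E
```

```text
[7.92, -4.477, 1.109, -0.002, -0.0, -0.005] [12.847, -17.086, 2.134, -0.002, -0.0, -0.005]
(420, 268) [ 0.42042437 -0.3760253   0.01      ]
(296, 285) [ 0.37155801 -0.04346316  0.01      ]
(340, 180) [ 0.6612834  -0.16505478  0.01      ]
(276, 213) [0.56550024 0.01276255 0.01      ]
(282, 170) [ 0.6883989  -0.00229858  0.01      ]
```

Request:
move_arm --commands '[[[7.92,-4.48,1.1,0,0,0],[7.92,-4.48,1.1,0,0,0],[7.92,-4.48,1.1,0,0,0],[7.92,-4.48,1.1,0,0,0],[7.92,-4.48,1.1,0,0,0],[7.92,-4.48,1.1,0,0,0],[12.85,-17.1,2.1,0,0,0],[12.85,-17.1,2.1,0,0,0],[12.85,-17.1,2.1,0,0,0],[12.85,-17.1,2.1,0,0,0],[12.85,-17.1,2.1,0,0,0],[12.85,-17.1,2.1,0,0,0]]]' --claw -1 --squeeze 40

```text
time: 1.6
position: [0.4628, 0.0232, 0.3329]
tool_rot: [0.992, 0.128, 0.0, 0.0]
ft_force: [0.9, -0.1, 0.9]
grip_width: 0.087
grip_force: 0.0
```

Request:
move_arm --commands '[[[1.51,-3.86,0.3,0,0,-0.006],[1.51,-3.86,0.3,0,0,-0.006],[1.51,-3.86,0.3,0,0,-0.006],[1.51,-3.86,0.3,0,0,-0.006],[1.51,-3.86,0.3,0,0,-0.006]]]'

```text
time: 2.22
position: [0.4815, 0.1857, 0.3208]
tool_rot: [0.991, 0.132, -0.001, 0.0]
ft_force: [-0.1, 0.1, 0.3]
grip_width: 0.0871
grip_force: 0.0
```

Run:
```python
from rig import *; from h import *
o=get_obs(); y=np.radians(15.05)
print(o["position"],o["ft_force"],rel(o,(.482,.188,.192),y))
a=camera("wrist")["pixels"]; b=camera("side")["pixels"]
cv2.imwrite("pics/w1.png",np.hstack([cv2.resize(a,(400,300)),cv2.resize(b,(400,300))]))
```

```text
[0.48149958 0.18567232 0.32083661] [-0.08552454  0.1108043   0.28239236] [0.031, -0.054, 3.221, 0.0, 0.001, 0.002]
```

View pics/w1.png

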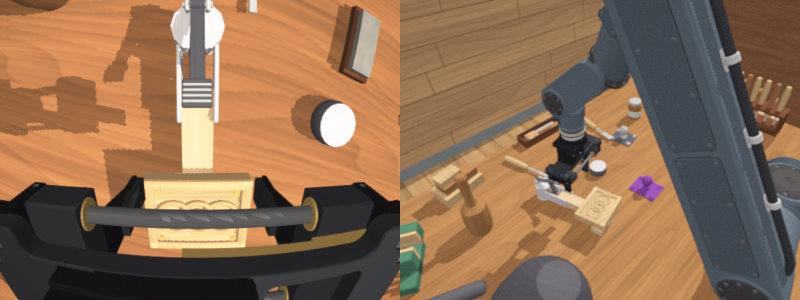

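The wrist view shows the beam (198,140) centred and upright between the pad and the block, with the gripper's long side across it. I can descend.

Request:
move_arm --commands '[[[0.02,-0.03,1.2,0,0,0],[0.02,-0.03,2.2,0,0,0],[0.02,-0.03,2.9,0,0,0],[0.02,-0.03,3.2,0,0,0],[0.02,-0.03,3.2,0,0,0],[0.02,-0.03,3.2,0,0,0]]]'

```text
time: 3.08
position: [0.4828, 0.1871, 0.1942]
tool_rot: [0.991, 0.131, 0.001, -0.0]
ft_force: [-0.1, 0.5, 0.4]
grip_width: 0.0873
grip_force: 0.0
```

Request:
move_arm --commands '[[[0,0,0,0,0,0],[0,0,0,0,0,0],[0,0,0,0,0,0],[0,0,0,0,0,0],[0,0,0,0,0,0],[0,0,0,0,0,0],[0,0,0,0,0,0],[0,0,0,0,0,0]]]' --claw 1 --squeeze 45

```text
time: 4.08
position: [0.4822, 0.1874, 0.1931]
tool_rot: [0.991, 0.131, -0.0, -0.0]
ft_force: [-0.9, 2.0, -0.1]
grip_width: 0.0358
grip_force: 45.0
```

Request:
move_arm --commands '[[[0,0,-0.2,0,0,0],[0,0,-0.5,0,0,0],[0,0,-1.2,0,0,0],[0,0,-2.0,0,0,0],[0,0,-2.6,0,0,0],[0,0,-3.0,0,0,0],[0,0,-3.0,0,0,0],[0,0,-3.0,0,0,0]]]'

```text
time: 5.08
position: [0.4815, 0.1871, 0.3126]
tool_rot: [0.991, 0.131, -0.001, 0.0]
ft_force: [-0.4, -0.5, -8.9]
grip_width: 0.0352
grip_force: 45.0
```

Run:
```python
from rig import *; from h import *
o=get_obs(); print(o["position"],o["ft_force"],o["moment"])
c=camera("top"); P=cloud(c); b=cv2.resize(c["pixels"],(400,300)); 
z0=o["position"][2]-.193
X,Y,Z=[P[...,i] for i in range(3)]
m=(X<.48)&(X>.33)&(Y>.08)&(Y<.26)&(abs(Z-.068-z0)<.02)
r=cv2.minAreaRect(P[m][:,:2].astype(np.float32)); A=np.c_[P[m][:,:2],np.ones(m.sum())]
s=np.linalg.lstsq(A,Z[m],rcond=None)[0]; print(m.sum(),r,s,np.median(Z[m]),z0)
d=np.array([np.cos(.2627),np.sin(.2627)]); print("slope along x deg",np.degrees(s[:2]@d), "bottom block z",np.median(Z[m])-.068)
print(rel(o,(.49,-.209,.30),0,np.radians(3)))
```

```text
[0.48153525 0.1871166  0.31258268] [-0.44160578 -0.51680106 -8.86088263] [-0.01077066  0.14696346 -0.03610797]
1448 ((0.410723477602005, 0.1402396559715271), (0.11647852510213852, 0.09021452814340591), 2.1718475818634033) [-0.0020514   0.0021998   0.18748919] 0.18733670960838014 0.1195826768127895
slope along x deg -0.08077293916631821 bottom block z 0.11933670960838014
[-2.376, 9.616, 0.318, -0.007, 0.054, 0.264]
```

Request:
move_arm --commands '[[[-0.1,0.4,0,0,0,0.01],[-0.4,1.4,0,0,0.01,0.04],[-0.75,2.65,0,-0.002,0.015,0.08],[-1.1,3.9,0,-0.003,0.02,0.12],[-1.45,5.2,0,-0.004,0.03,0.16],[-1.8,6.45,0,-0.005,0.04,0.19],[-2.15,7.7,0,-0.006,0.05,0.22],[-2.45,8.7,0,-0.007,0.054,0.25],[-2.62,9.3,0,-0.007,0.054,0.264],[-2.68,9.53,0,-0.007,0.054,0.264],[-2.68,9.53,0,-0.007,0.054,0.264],[-2.68,9.53,0,-0.007,0.054,0.264]]]'

```text
time: 6.62
position: [0.4777, -0.2074, 0.3127]
tool_rot: [1.0, 0.0, 0.026, -0.001]
ft_force: [0.2, -0.4, -9.1]
grip_width: 0.0353
grip_force: 45.0
```

```bash
cat >> h.py <<'E'
def tcp(ball,yaw,pitch,t=(.140,0,.162)):
    R1=R.from_euler("z",yaw)*R.from_euler("y",-pitch)*R.from_euler("x",np.pi)
    return np.array(ball)-R1.apply(t)
E
python3 - <<'E'
from rig import *; from h import *
o=get_obs(); print(o["position"],o["ft_force"],o["moment"],R.from_quat(o["tool_rot"]).apply([1,0,0]))
T=tcp((.625,-.209,.044+.055),0,np.radians(3)); print(T,rel(o,T,0,np.radians(3)))
c=camera("top");s=camera("side");cv2.imwrite("pics/t2.png",np.hstack([c["pixels"][60:360,160:460],s["pixels"][100:400,100:500]]))
E
```

```text
[ 0.47772911 -0.20740765  0.31273863] [ 0.17397745 -0.42038167 -9.11063667] [0.0150504  0.25570285 0.01385833] [9.98623983e-01 7.70477928e-04 5.24361262e-02]
[ 0.47671344 -0.209       0.25345095] [-0.103, 0.042, 1.479, -0.002, -0.0, 0.001]
```

View pics/t2.png

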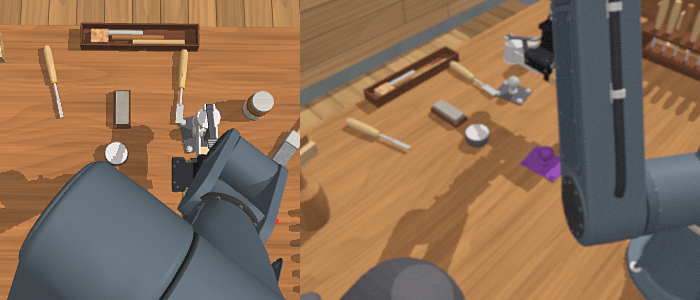

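The top view shows the head (205,118) over the post. The side view shows it above the ball, and the other things are undisturbed. I'll lower it to just above the ball and measure the head's offset.

Request:
move_arm --commands '[[[-0.05,0.02,0.4,0,0,0],[-0.09,0.04,0.9,0,0,0],[-0.09,0.04,1.25,0,0,0],[-0.09,0.04,1.38,0,0,0],[-0.09,0.04,1.38,0,0,0]]]'

```text
time: 7.35
position: [0.4778, -0.2101, 0.2577]
tool_rot: [1.0, 0.0, 0.027, -0.0]
ft_force: [-0.1, 0.3, -7.8]
grip_width: 0.036
grip_force: 45.0
```

Run:
```python
from rig import *; from h import *
o=get_obs(); print(o["position"],o["ft_force"],o["moment"])
R0=R.from_quat(o["tool_rot"]); sk=R0.apply([.14,0,.162])+o["position"]; print("socket by FK",sk)
for n in("top","side"):
    c=camera(n); P=cloud(c); X,Y,Z=[P[...,i] for i in range(3)]
    hs=cv2.cvtColor(c["pixels"],cv2.COLOR_BGR2HSV)
    rz=sk[2]+.027
    m=(np.hypot(X-sk[0],Y-sk[1])<.045)&(abs(Z-rz)<.006)
    q=P[m]; print(n,m.sum(),"x",np.percentile(q[:,0],[1,99]),"y",np.percentile(q[:,1],[1,99]),cv2.minEnclosingCircle(q[:,:2].astype(np.float32)))
    np.savez(n+"3.npz",**c); u,v=map(int,project(c,sk)); print(u,v)
    cr=c["pixels"][max(v-60,0):v+60,max(u-75,0):u+75].copy()
    pp=dict(np.load(n+"0.npz"))["pixels"]
    cv2.imwrite(f"pics/{n}3.png",cv2.resize(cr,None,fx=4,fy=4,interpolation=2))
```

```text
[ 0.47782291 -0.21007702  0.25769658] [-0.13517499  0.2750019  -7.81626585] [0.00467708 0.28965505 0.0122409 ]
socket by FK [ 0.62638834 -0.21000417  0.10351387]
top 235 x [0.59044883 0.64485002] y [-0.23466856 -0.18281994] ((0.6160851120948792, -0.20795106887817383), 0.03437942638993263)
363 184
side 134 x [0.58291201 0.64750555] y [-0.22499423 -0.1797316 ] ((0.6155105829238892, -0.2038516104221344), 0.0342131033539772)
312 163
```

View pics/side3.png

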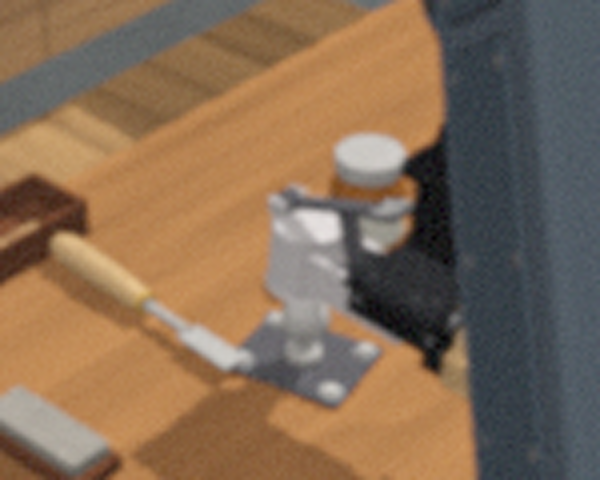

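View pics/top3.png

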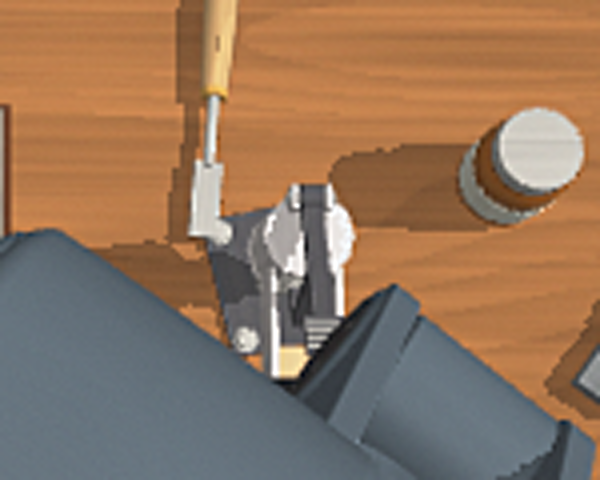

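The side view shows the ball and stem (303,330) directly under the head (edges about 266–345). The top view shows the head roughly over the plate. I'll do a finer relative check with roof boundary points.

Run:
```python
from h import *
from scipy.optimize import least_squares
sk=np.array([.6264,-.2100,.1035])
c=dict(np.load("top3.npz")); P=cloud(c); X,Y,Z=[P[...,i] for i in range(3)]
roof=(np.hypot(X-sk[0],Y-sk[1])<.036)&(abs(Z-.1305-(X-sk[0])*.052)<.004)
u0,v0=map(int,project(c,sk))
for v in range(v0-24,v0+14,2):
    k=np.where(roof[v,u0-40:u0+40])[0]+u0-40
    if len(k): print(v,k.min(),k.max(),"x %.4f y %.4f %.4f"%(X[v,k.min()],Y[v,k.min()],Y[v,k.max()]))
s=dict(np.load("side3.npz")); g=cv2.cvtColor(s["pixels"],cv2.COLOR_BGR2HSV)
for n,p in(("head top",sk+[0,0,.02]),("head low",sk-[0,0,.02]),("stem",np.array([.625,-.209,.02]))): print(n,project(s,p))
for v in(160,165,170,175,180,182,184): print(v,"".join("#" if x<75 else "." for x in g[v,285:345,1]))
```

```text
174 358 358 x 0.6457 y -0.1922 -0.1922
176 356 373 x 0.6409 y -0.1874 -0.2299
178 355 374 x 0.6363 y -0.1851 -0.2319
180 355 375 x 0.6310 y -0.1849 -0.2339
182 355 376 x 0.6254 y -0.1845 -0.2375
184 354 375 x 0.6208 y -0.1823 -0.2343
186 355 375 x 0.6155 y -0.1845 -0.2347
188 355 374 x 0.6114 y -0.1851 -0.2318
190 358 372 x 0.6057 y -0.1919 -0.2264
192 359 363 x 0.6007 y -0.1943 -0.2040
head top (np.float64(313.23425844574314), np.float64(158.18731443092565))
head low (np.float64(312.6850652972869), np.float64(169.43769608445723))
stem (np.float64(311.99386312188176), np.float64(186.7103680768514))
160 ....................#################################.....##
165 ....................#############################..######.##
170 ...................#########################################
175 ...................#########################################
180 ......................######################...#############
182 ..................#################....#######..####.#######
184 ###..............#################.........######.##########
```

Run:
```python
from rig import *; from h import *
o=get_obs(); p=np.radians(2.2)
for z in(.0750,.0535,.0435): print(z,rel(o,tcp((.6250,-.209,z),0,p),0,p))
```

```text
0.075 [-0.014, -0.034, 0.671, 0.001, -0.017, -0.0]
0.0535 [-0.043, -0.034, 1.207, 0.001, -0.017, -0.0]
0.0435 [-0.057, -0.034, 1.457, 0.001, -0.017, -0.0]
```

Request:
move_arm --commands '[[[0,-0.03,0.15,0,-0.017,0],[0,-0.03,0.3,0,-0.017,0],[0,-0.03,0.45,0,-0.017,0],[-0.01,-0.03,0.58,0,-0.017,0],[-0.01,-0.03,0.67,0,-0.017,0],[-0.01,-0.03,0.67,0,-0.017,0]]]'

```text
time: 8.2
position: [0.4786, -0.209, 0.2307]
tool_rot: [1.0, -0.0, 0.018, -0.0]
ft_force: [-0.2, -0.0, -9.1]
grip_width: 0.0358
grip_force: 45.0
```

Request:
move_arm --commands '[[[-0.01,0,0.15,0,0,0],[-0.02,0,0.3,0,0,0],[-0.02,0,0.4,0,0,0],[-0.03,0,0.48,0,0,0],[-0.03,0,0.5,0,0,0],[-0.03,0,0.5,0,0,0]]]'

```text
time: 8.95
position: [0.4783, -0.2091, 0.211]
tool_rot: [1.0, -0.0, 0.019, -0.0]
ft_force: [0.2, -0.6, -10.0]
grip_width: 0.0358
grip_force: 45.0
```

Request:
move_arm --commands '[[[0,0,0.025,0,0,0],[0,0,0.05,0,0,0],[-0.005,0,0.075,0,0,0],[-0.005,0,0.1,0,0,0]]]'

```text
time: 9.45
position: [0.4782, -0.2091, 0.207]
tool_rot: [1.0, -0.0, 0.019, 0.0]
ft_force: [0.8, -0.0, -9.0]
grip_width: 0.0353
grip_force: 45.0
```

Request:
move_arm --commands '[[[0,0,0.025,0,0,0],[0,0,0.05,0,0,0],[0,0,0.05,0,0,0]]]'

```text
time: 9.82
position: [0.4783, -0.2091, 0.205]
tool_rot: [1.0, -0.0, 0.019, -0.0]
ft_force: [0.9, -0.7, -8.6]
grip_width: 0.0358
grip_force: 45.0
```

Request:
move_arm --commands '[[[0,0,0.025,0,0,0],[0,0,0.05,0,0,0],[0,0,0.05,0,0,0]]]'

```text
time: 10.2
position: [0.4784, -0.2091, 0.203]
tool_rot: [1.0, -0.0, 0.019, -0.0]
ft_force: [0.9, -0.8, -8.6]
grip_width: 0.0357
grip_force: 45.0
```

Request:
move_arm --commands '[[[0,0,0.0125,0,0,0],[0,0,0.025,0,0,0],[0,0,0.025,0,0,0]]]'

```text
time: 10.58
position: [0.4784, -0.2091, 0.202]
tool_rot: [1.0, -0.0, 0.019, -0.0]
ft_force: [1.4, -0.0, -8.3]
grip_width: 0.0358
grip_force: 45.0
```

sk ≈ 0.0453, still free. Continuing in 1 mm steps.

Request:
move_arm --commands '[[[0,0,0.0125,0,0,0],[0,0,0.025,0,0,0],[0,0,0.025,0,0,0]]]'

```text
time: 10.95
position: [0.4784, -0.2091, 0.201]
tool_rot: [1.0, -0.0, 0.019, -0.0]
ft_force: [0.6, -1.3, -8.0]
grip_width: 0.0353
grip_force: 45.0
```

Run:
```python
from rig import *
o=get_obs(); print(o["position"],o["ft_force"],o["moment"])
```

```text
[ 0.47841875 -0.20908581  0.20100977] [ 0.64838178 -1.27946006 -8.02750883] [-0.13684896 -0.00154944 -0.0907516 ]
```

Request:
move_arm --commands '[[[0,0,0.0125,0,0,0],[0,0,0.025,0,0,0],[0,0,0.025,0,0,0]]]'

```text
time: 11.32
position: [0.4785, -0.209, 0.2]
tool_rot: [1.0, -0.0, 0.019, -0.0]
ft_force: [0.4, -0.5, -8.0]
grip_width: 0.0358
grip_force: 45.0
```

Run:
```python
from rig import *
o=get_obs(); print(o["position"],o["ft_force"],o["moment"])
```

```text
[ 0.47845652 -0.2090479   0.19997951] [ 0.44716747 -0.53655646 -8.00425226] [-0.12775013 -0.03948279 -0.05982658]
```

Request:
move_arm --commands '[[[0,0,0.0125,0,0,0],[0,0,0.025,0,0,0],[0,0,0.025,0,0,0]]]'

```text
time: 11.7
position: [0.4785, -0.209, 0.199]
tool_rot: [1.0, -0.0, 0.019, -0.0]
ft_force: [0.8, -1.4, -8.2]
grip_width: 0.0353
grip_force: 45.0
```

Run:
```python
from rig import *; from h import *
o=get_obs(); print(o["position"],o["ft_force"],o["moment"])
s=camera("side"); c=camera("top"); cv2.imwrite("pics/s4.png",np.hstack([cv2.resize(x["pixels"][v:v+100,u:u+100],(400,400),interpolation=2) for x,u,v in((s,265,125),(c,310,140))]))
P=cloud(c); X,Y,Z=[P[...,i] for i in range(3)]
m=(np.hypot(X-.624,Y+.209)<.025)&(abs(Z-.0715)<.008); A=np.c_[X[m]-.624,Y[m]+.209,np.ones(m.sum())]
print(m.sum(),np.linalg.lstsq(A,Z[m],rcond=None)[0], np.median(Z[m]))
```

```text
[ 0.47848191 -0.20904489  0.19900943] [ 0.84659401 -1.37502679 -8.24763106] [-0.1815145  -0.03173794 -0.13234021]
0 [0. 0. 0.] nan
  return _methods._mean(a, axis=axis, dtype=dtype,
  ret = ret.dtype.type(ret / rcount)
```

View pics/s4.png

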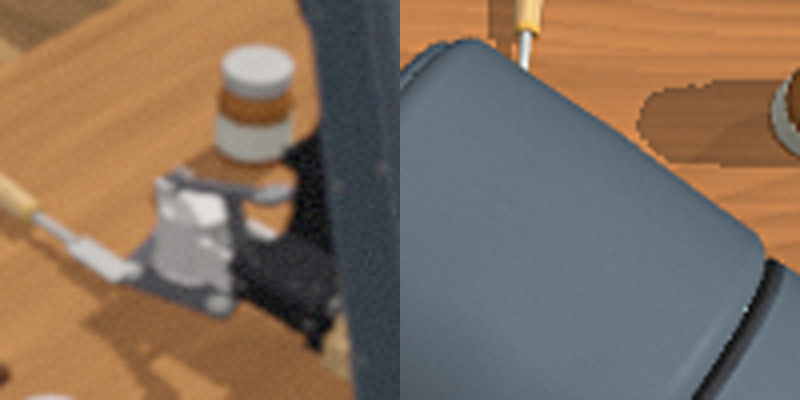

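The ball is inside the socket (head at (195,235), just above the plate), and there is no vertical contact yet. Continuing.

Request:
move_arm --commands '[[[0,0,0.0125,0,0,0],[0,0,0.025,0,0,0],[0,0,0.025,0,0,0]]]'

```text
time: 12.18
position: [0.4785, -0.2091, 0.198]
tool_rot: [1.0, -0.0, 0.019, -0.0]
ft_force: [0.8, -1.6, -7.3]
grip_width: 0.0357
grip_force: 45.0
```

Request:
move_arm --commands '[[[0,0,0.0125,0,0,0],[0,0,0.025,0,0,0],[0,0,0.025,0,0,0]]]'

```text
time: 12.55
position: [0.4785, -0.209, 0.1973]
tool_rot: [1.0, -0.0, 0.019, 0.0]
ft_force: [0.5, -1.5, -4.5]
grip_width: 0.0355
grip_force: 45.0
```

Run:
```python
from rig import *; from h import *
o=get_obs(); print(o["position"],o["ft_force"],o["moment"])
c=camera("side"); P=cloud(c); X,Y,Z=[P[...,i] for i in range(3)]
q=dict(np.load("side3.npz")); P3=cloud(q)
# roof patch heights: same-camera comparison with hover (FK drop known)
for P_,r in((P3,.1305),(P,.068)):
    m=(np.hypot(P_[...,0]-.624,P_[...,1]+.209)<.024)&(abs(P_[...,2]-r)<.012)
    h,e=np.histogram(P_[m][:,2],bins=12); print(m.sum(),np.round(e,4).tolist(),h.tolist())
```

```text
[ 0.4785403  -0.20903711  0.19730916] [ 0.50638093 -1.45640194 -4.50628772] [-0.0656952  -0.03596126 -0.17773453]
123 [0.1241, 0.1256, 0.1272, 0.1287, 0.1302, 0.1317, 0.1333, 0.1348, 0.1363, 0.1379, 0.1394, 0.1409, 0.1424] [6, 27, 35, 20, 3, 2, 3, 0, 3, 6, 8, 10]
110 [0.0612, 0.0628, 0.0643, 0.0659, 0.0675, 0.069, 0.0706, 0.0722, 0.0737, 0.0753, 0.0768, 0.0784, 0.08] [4, 14, 31, 19, 8, 1, 2, 3, 3, 6, 9, 10]
```

Request:
move_arm --commands '[[[0.007,0,0.004,0,-0.0015,0],[0.0145,0,0.0075,0,-0.003,0],[0.0145,0,0.0075,0,-0.003,0]]]'

```text
time: 12.98
position: [0.4791, -0.209, 0.1973]
tool_rot: [1.0, -0.0, 0.017, 0.0]
ft_force: [-1.2, -0.5, 3.4]
grip_width: 0.0355
grip_force: 45.0
```

Run:
```python
from rig import *
o=get_obs(); print(o["position"],o["tool_rot"],o["ft_force"],o["moment"])
```

```text
[ 0.47907698 -0.20901207  0.19725349] [ 9.99850767e-01 -8.48862015e-05  1.72752376e-02  4.46607248e-05] [-1.20824359 -0.47328239  3.36030952] [-0.06900659  0.02300925 -0.12371977]
```

Request:
move_arm --commands '[[[0,0,-0.006,0,0,0],[0,0,-0.006,0,0,0]]]'

```text
time: 13.22
position: [0.4791, -0.2091, 0.1972]
tool_rot: [1.0, -0.0, 0.017, -0.0]
ft_force: [-1.1, -0.1, 3.7]
grip_width: 0.0356
grip_force: 45.0
```

Run:
```python
from rig import *
o=get_obs(); print(o["position"],o["tool_rot"],o["ft_force"],o["moment"])
```

```text
[ 0.47908409 -0.20906094  0.19722917] [ 9.99851566e-01 -1.30598652e-04  1.72287427e-02 -4.79318957e-06] [-1.08942334 -0.05303038  3.74093677] [-0.02027728  0.11291848 -0.19209222]
```

Request:
move_arm --commands '[[[0,0,-0.01,0,0,0],[0,0,-0.01,0,0,0],[0,0,-0.01,0,0,0]]]'

```text
time: 13.6
position: [0.4791, -0.2091, 0.1973]
tool_rot: [1.0, -0.0, 0.017, -0.0]
ft_force: [-0.9, -0.5, 0.7]
grip_width: 0.0356
grip_force: 45.0
```

Request:
move_arm --commands '[[[0,0,-0.01,0,0,0],[0,0,-0.01,0,0,0],[0,0,-0.01,0,0,0]]]'

```text
time: 13.98
position: [0.4791, -0.209, 0.1974]
tool_rot: [1.0, -0.0, 0.017, -0.0]
ft_force: [0.9, -1.3, -6.2]
grip_width: 0.0361
grip_force: 45.0
```

Request:
move_arm --commands '[[[0,0,0,0,0,0],[0,0,0,0,0,0],[0,0,0,0,0,0],[0,0,0,0,0,0],[0,0,0,0,0,0],[0,0,0,0,0,0]]]' --claw -1

```text
time: 14.72
position: [0.4791, -0.209, 0.1978]
tool_rot: [1.0, -0.0, 0.017, -0.0]
ft_force: [0.2, -0.3, -0.6]
grip_width: 0.0838
grip_force: 0.0
```

Request:
move_arm --commands '[[[0,0,-0.3,0,0,0],[0,0,-1.0,0,0,0],[0,0,-2.0,0,0,0],[0,0,-3.2,0,0,0],[0,0,-3.5,0,-0.035,0],[0,0,-3.5,0,-0.035,0],[0,0,-3.5,0,-0.035,0]]]' --claw 1

```text
time: 15.6
position: [0.4739, -0.2088, 0.3373]
tool_rot: [1.0, -0.0, -0.001, -0.0]
ft_force: [0.7, 0.3, 0.0]
grip_width: 0.0245
grip_force: 0.0
```

Run:
```python
from rig import *; from h import *
o=get_obs(); print(o["position"],o["tool_rot"],o["ft_force"])
for n in("top","side"):
    c=camera(n); np.savez(n+"5.npz",**c); P=cloud(c)
    X,Y,Z=[P[...,i] for i in range(3)]
    m=(X>.33)&(X<.45)&(Y>-.29)&(Y<-.13)&(Z>.05)&(Z<.075)
    if m.sum()>50:
        A=np.c_[X[m]-.408,Y[m]+.209,np.ones(m.sum())]; print(n,"block",m.sum(),cv2.minAreaRect(P[m][:,:2].astype(np.float32)),np.linalg.lstsq(A,Z[m],rcond=None)[0])
    pd=(X>.53)&(X<.6)&(abs(Y+.209)<.03)&(Z>.085)&(Z<.15)
    print(n,"pad cand",pd.sum(),[np.round(np.percentile(P[pd][:,i],[3,50,97]),4).tolist() for i in range(3)] if pd.sum()>5 else "")
w=camera("wrist"); print(w["camera_matrix"],w["extrinsics"]); np.savez("w5.npz",**w); cv2.imwrite("pics/w5.png",np.hstack([cv2.resize(w["pixels"],(400,300)),cv2.resize(c["pixels"],(400,300))]))
```

```text
[ 0.47389943 -0.20876211  0.3373297 ] [ 9.99999721e-01 -1.10605340e-04 -5.89792314e-04 -4.44857761e-04] [0.65777898 0.26206646 0.03133932]
top block 192 ((0.4037509560585022, -0.15503542125225067), (0.02103128284215927, 0.09023450314998627), 89.49568176269531) [ 0.00744786 -0.30896239  0.08548706]
top pad cand 151 [[0.5456, 0.5649, 0.5972], [-0.2185, -0.207, -0.1962], [0.0922, 0.1059, 0.1146]]
side block 145 ((0.442620187997818, -0.15761710703372955), (0.02972446009516716, 0.061965569853782654), 37.40856170654297) [ 0.06266191 -0.20089     0.07278917]
side pad cand 93 [[0.5389, 0.5614, 0.5963], [-0.2173, -0.2037, -0.1936], [0.0869, 0.1026, 0.1121]]
[[325.1922621    0.         278.55567104]
 [  0.         325.1922621  209.71868574]
 [  0.           0.           1.        ]] [[-1.20126938e-03 -9.99996370e-01 -2.41199245e-03 -2.06674169e-01]
 [ 9.53275478e-01 -4.16474129e-04 -3.02102118e-01 -4.35353681e-01]
 [ 3.02100016e-01 -2.66219928e-03  9.53272518e-01 -4.70351982e-01]
 [ 0.00000000e+00  0.00000000e+00  0.00000000e+00  1.00000000e+00]]
```

View pics/w5.png

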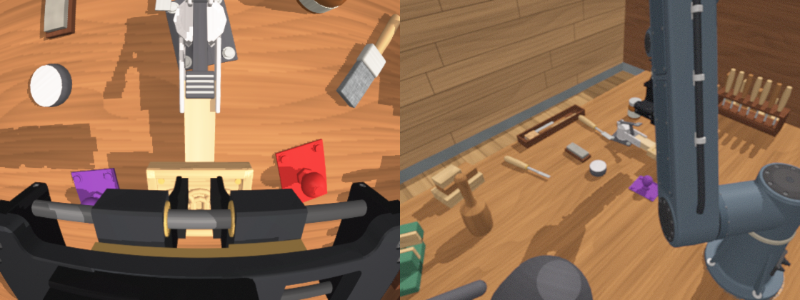

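Run:
```python
from h import *
for n in("top","side","w"):
    c=dict(np.load(n+"5.npz"))
    if n=="w":
        K=c["camera_matrix"];E=c["extrinsics"];v,u=np.mgrid[:420,:560]
        a,b=u-K[0,2],v-K[1,2]; r=np.hypot(a,b)+1e-9; t=np.tan(np.minimum(r/K[0,0],1.5)); d=c["range_z"]
        P=(np.stack([a/r*t*d,-b/r*t*d,-d],-1)-E[:3,3])@E[:3,:3]
    else: P=cloud(c)
    X,Y,Z=[P[...,i] for i in range(3)]
    for x in np.arange(.535,.60,.005):
        m=(abs(X-x)<.0025)&(abs(Y+.2085)<.016)&(Z>.055)&(Z<.14)
        if m.sum()>3: print(n,"%.3f"%x,m.sum(),"y",np.round(np.percentile(Y[m],[5,95]),4),"z",np.round(np.percentile(Z[m],[10,50,90]),4))
```

```text
top 0.545 5 y [-0.2002 -0.1961] z [0.1123 0.1146 0.1154]
top 0.550 19 y [-0.2169 -0.1962] z [0.1113 0.1129 0.1141]
top 0.555 20 y [-0.2184 -0.1973] z [0.109  0.1119 0.1141]
top 0.560 20 y [-0.2195 -0.1969] z [0.1058 0.1086 0.1109]
top 0.565 15 y [-0.2184 -0.1994] z [0.1057 0.107  0.1082]
top 0.570 8 y [-0.2131 -0.2015] z [0.1005 0.1037 0.1057]
top 0.575 18 y [-0.2137 -0.2015] z [0.058  0.1013 0.1039]
top 0.580 20 y [-0.2143 -0.2013] z [0.0644 0.0992 0.1024]
top 0.585 17 y [-0.2148 -0.2008] z [0.0757 0.0983 0.1003]
top 0.590 13 y [-0.2136 -0.201 ] z [0.0913 0.097  0.0993]
top 0.595 9 y [-0.2122 -0.2017] z [0.0944 0.0964 0.0984]
side 0.540 12 y [-0.2197 -0.1959] z [0.1074 0.1102 0.1128]
side 0.545 10 y [-0.2176 -0.194 ] z [0.1087 0.11   0.112 ]
side 0.550 7 y [-0.214  -0.1937] z [0.1066 0.108  0.1093]
side 0.555 9 y [-0.2194 -0.195 ] z [0.0943 0.1062 0.108 ]
side 0.560 11 y [-0.2175 -0.1942] z [0.0997 0.1046 0.1059]
side 0.570 7 y [-0.2192 -0.1983] z [0.0796 0.1002 0.1009]
side 0.575 22 y [-0.2132 -0.2001] z [0.0569 0.0647 0.0994]
side 0.580 28 y [-0.2132 -0.1994] z [0.0631 0.0745 0.09
[... 164 characters left out ...]
6 0.0648 0.093 ]
w 0.540 198 y [-0.2197 -0.1967] z [0.1123 0.1136 0.1147]
w 0.545 342 y [-0.2202 -0.1967] z [0.1118 0.113  0.1141]
w 0.550 320 y [-0.2197 -0.1972] z [0.1098 0.1111 0.1123]
w 0.555 313 y [-0.2192 -0.1972] z [0.108  0.1094 0.1105]
w 0.560 286 y [-0.2198 -0.1966] z [0.1063 0.1078 0.1089]
w 0.565 227 y [-0.2181 -0.1984] z [0.1043 0.1056 0.1067]
w 0.570 143 y [-0.2143 -0.2021] z [0.1022 0.1034 0.1043]
w 0.575 157 y [-0.2139 -0.2026] z [0.1004 0.1016 0.1028]
w 0.580 143 y [-0.2138 -0.2026] z [0.0986 0.0998 0.1008]
w 0.585 149 y [-0.2145 -0.202 ] z [0.0963 0.0979 0.099 ]
w 0.590 149 y [-0.2146 -0.2019] z [0.0951 0.0962 0.0974]
w 0.595 145 y [-0.2153 -0.2019] z [0.093  0.0945 0.096 ]
```

Run:
```python
from rig import *; from h import *
c=dict(np.load("w5.npz"));K=c["camera_matrix"];E=c["extrinsics"];v,u=np.mgrid[:420,:560]
a,b=u-K[0,2],v-K[1,2]; r=np.hypot(a,b)+1e-9; t=np.tan(np.minimum(r/K[0,0],1.5)); d=c["range_z"]
P=(np.stack([a/r*t*d,-b/r*t*d,-d],-1)-E[:3,3])@E[:3,:3]
X,Y,Z=[P[...,i] for i in range(3)]
for y in np.arange(-.238,-.178,.004):
    m=(X>.53)&(X<.57)&(abs(Y-y)<.002)
    print("%.3f"%y,m.sum(),np.round(np.percentile(Z[m],[10,50,90,98]),4))
m=(Z>.15)&(Z<.22)&(abs(X-.474)<.05)&(abs(Y+.209)<.06)
print("fingers",m.sum(),[np.round(np.percentile(P[m][:,i],[1,99]),4).tolist() for i in range(3)])
m=(X>.43)&(X<.5)&(abs(Y+.2088)<.06)&(Z>.13)&(Z<.2); 
for z in np.arange(.155,.20,.006):
    k=(abs(Z-z)<.003)&(abs(X-.474)<.06)&(abs(Y+.209)<.08)
    if k.sum()>3: print("z%.3f"%z,k.sum(),"x",np.round(np.percentile(X[k],[1,99]),4),"y",np.round(np.percentile(Y[k],[1,99]),4))
o=get_obs(); print(o["grip_width"],o["position"]); print(rel(o,(.552,-.2085,.310),0))
```

```text
-0.238 165 [-0.0013 -0.0002  0.0008  0.0011]
-0.234 19 [-0.0006  0.0003  0.0012  0.0016]
-0.230 177 [0.0532 0.0545 0.0555 0.0563]
-0.226 242 [0.0402 0.0528 0.0548 0.0555]
-0.222 87 [0.0467 0.1074 0.1131 0.1142]
-0.218 281 [0.1053 0.1097 0.1136 0.1145]
-0.214 314 [0.1037 0.1099 0.1135 0.1142]
-0.210 1256 [0.1079 0.3164 0.3164 0.3164]
-0.206 360 [0.1033 0.1091 0.1136 0.1145]
-0.202 292 [0.1036 0.1097 0.1135 0.1145]
-0.198 277 [0.049  0.1103 0.1137 0.1145]
-0.194 65 [0.0046 0.0494 0.1123 0.1134]
-0.190 254 [0.0398 0.0534 0.0552 0.0559]
-0.186 167 [0.0535 0.0545 0.0556 0.0563]
-0.182 19 [-0.0008 -0.0001  0.0035  0.0053]
fingers 2621 [[0.4641, 0.4853], [-0.2256, -0.1897], [0.1549, 0.2188]]
z0.155 148 x [0.4644 0.485 ] y [-0.2247 -0.1905]
z0.161 183 x [0.465  0.4851] y [-0.225  -0.1903]
z0.167 253 x [0.4657 0.4852] y [-0.2248 -0.1903]
z0.173 219 x [0.4774 0.485 ] y [-0.225  -0.1905]
z0.179 316 x [0.471  0.4854] y [-0.2255 -0.19  ]
z0.185 279 x [0.4827 0.4855] y [-0.2265 -0.1889]
z0.191 325 x [0.4802 0.4853] y [-0.2261 -0.1892]
z0.197 286 x [0.4647 0.4853] y [-0.2251 -0.1904]
0.01284167389064937 [ 0.4739653  -0.20887805  0.3367155 ]
[1.952, -0.009, 0.663, -0.002, 0.002, -0.0]
```

Request:
move_arm --commands '[[[1.0,0,0,0,0,0],[1.7,0,0,0,0,0],[2.05,-0.01,0.3,0,0,0],[2.05,-0.01,0.6,0,0,0],[2.05,-0.01,0.75,0,0,0],[2.05,-0.01,0.75,0,0,0]]]'

```text
time: 16.5
position: [0.5552, -0.2085, 0.3066]
tool_rot: [1.0, -0.0, -0.002, -0.001]
ft_force: [-0.2, -1.0, -0.6]
grip_width: 0.0002
grip_force: 0.0
```

Descending onto the pad slowly: 2 mm per row, about 12 mm.

Request:
move_arm --commands '[[[0,0,0.05,0,0,0],[0,0,0.1,0,0,0],[0,0,0.15,0,0,0],[0,0,0.2,0,0,0],[0,0,0.25,0,0,0],[0,0,0.3,0,0,0]]]'

```text
time: 17.25
position: [0.5563, -0.2086, 0.2955]
tool_rot: [1.0, -0.0, -0.0, -0.0]
ft_force: [0.3, 0.3, 0.5]
grip_width: 0.0005
grip_force: 0.0
```

Request:
move_arm --commands '[[[0,0,0.025,0,0,0],[0,0,0.05,0,0,0],[0,0,0.075,0,0,0],[0,0,0.1,0,0,0]]]'

```text
time: 17.75
position: [0.5558, -0.2086, 0.2926]
tool_rot: [1.0, 0.0, -0.001, -0.0]
ft_force: [-3.6, 0.1, 7.3]
grip_width: 0.0002
grip_force: 3.1
```

Request:
move_arm --commands '[[[-0.02,0,0.05,0,0,0],[-0.03,0,0.1,0,0,0],[-0.05,0,0.15,0,0,0],[-0.06,0,0.2,0,0,0],[-0.08,0,0.25,0,0,0],[-0.09,0,0.3,0,0,0]]]'

```text
time: 18.5
position: [0.5522, -0.2086, 0.2805]
tool_rot: [1.0, 0.0, -0.001, -0.0]
ft_force: [-3.3, 0.6, 7.5]
grip_width: 0.0004
grip_force: 3.1
```

Request:
move_arm --commands '[[[-0.01,0,0.05,0,0,0],[-0.02,0,0.1,0,0,0],[-0.03,0,0.15,0,0,0],[-0.04,0,0.2,0,0,0]]]'

```text
time: 19.0
position: [0.5506, -0.2086, 0.2724]
tool_rot: [1.0, 0.0, -0.001, -0.0]
ft_force: [-2.4, 0.8, 6.1]
grip_width: 0.0004
grip_force: 3.1
```

Request:
move_arm --commands '[[[-0.01,0,0.05,0,0,0],[-0.015,0,0.1,0,0,0],[-0.02,0,0.15,0,0,0],[-0.02,0,0.2,0,0,0]]]'

```text
time: 19.5
position: [0.5497, -0.2087, 0.2644]
tool_rot: [1.0, 0.0, -0.001, -0.0]
ft_force: [-2.3, -0.3, 6.4]
grip_width: 0.0006
grip_force: 3.2
```

Request:
move_arm --commands '[[[0,0,0.025,0,0,0],[0,0,0.05,0,0,0],[0,0,0.075,0,0,0],[0,0,0.1,0,0,0]]]'

```text
time: 20.0
position: [0.5496, -0.2087, 0.2603]
tool_rot: [1.0, 0.0, -0.001, -0.0]
ft_force: [-3.3, 0.4, 7.0]
grip_width: 0.0008
grip_force: 3.5
```

Tip is at 0.078 and the stop is expected near 0.0745. Smaller steps now.

Request:
move_arm --commands '[[[0,0,0.0125,0,0,0],[0,0,0.025,0,0,0],[0,0,0.0375,0,0,0],[0,0,0.05,0,0,0]]]'

```text
time: 20.5
position: [0.5495, -0.2086, 0.2585]
tool_rot: [1.0, 0.0, -0.001, -0.0]
ft_force: [-4.5, -0.0, 6.6]
grip_width: 0.0003
grip_force: 3.7
```

Request:
move_arm --commands '[[[0,0,0.0125,0,0,0],[0,0,0.025,0,0,0]]]'

```text
time: 20.75
position: [0.5495, -0.2086, 0.2575]
tool_rot: [1.0, 0.0, -0.001, -0.0]
ft_force: [-4.1, 0.2, 7.6]
grip_width: 0.0006
grip_force: 3.7
```

Request:
move_arm --commands '[[[0,0,0.0125,0,0,0],[0,0,0.025,0,0,0]]]'

```text
time: 21.0
position: [0.5495, -0.2087, 0.2568]
tool_rot: [1.0, 0.0, -0.001, -0.0]
ft_force: [-3.3, 0.2, 10.5]
grip_width: 0.0009
grip_force: 5.7
```

Request:
move_arm --commands '[[[0,0,0.0125,0,0,0],[0,0,0.0125,0,0,0]]]'

```text
time: 21.25
position: [0.5495, -0.2086, 0.2568]
tool_rot: [1.0, 0.0, -0.001, -0.0]
ft_force: [-5.4, 1.1, 12.2]
grip_width: 0.0003
grip_force: 6.0
```

Request:
move_arm --commands '[[[0,0,0.01,0,0,0],[0,0,0.01,0,0,0]]]'

```text
time: 21.5
position: [0.5495, -0.2086, 0.2567]
tool_rot: [1.0, 0.0, -0.001, 0.0]
ft_force: [-4.5, 0.6, 13.5]
grip_width: 0.0004
grip_force: 7.0
```

The lever is at its stop, where predicted. Retracting straight up and checking.

Request:
move_arm --commands '[[[0,0,-0.1,0,0,0],[0,0,-0.5,0,0,0],[0,0,-1.5,0,0,0],[0,0,-2.5,0,0,0],[-1.0,0,-3.0,0,0,0],[-2.0,0,-3.0,0,0,0],[-2.0,0,-3.0,0,0,0],[-2.0,0,-3.0,0,0,0]]]'

```text
time: 22.5
position: [0.4709, -0.209, 0.3755]
tool_rot: [1.0, -0.0, 0.001, 0.001]
ft_force: [0.4, 0.1, -0.4]
grip_width: 0.0005
grip_force: 0.0
```

Run:
```python
from rig import *; from h import *
c=camera("wrist");K=c["camera_matrix"];E=c["extrinsics"];v,u=np.mgrid[:420,:560]
a,b=u-K[0,2],v-K[1,2]; r=np.hypot(a,b)+1e-9; t=np.tan(np.minimum(r/K[0,0],1.5)); d=c["range_z"]
P=(np.stack([a/r*t*d,-b/r*t*d,-d],-1)-E[:3,3])@E[:3,:3]
X,Y,Z=[P[...,i] for i in range(3)]
m=(X>.535)&(X<.60)&(abs(Y+.2085)<.005)&(Z>.06)&(Z<.1); print("lever slope deg",np.degrees(np.arctan(np.polyfit(X[m],Z[m],1))))
m=(X>.47)&(X<.52)&(abs(Y+.2085)<.012)&(Z>.03)&(Z<.06); print("beam slope",np.degrees(np.arctan(np.polyfit(X[m],Z[m],1))),Z[m].mean())
m=(X>.59)&(X<.66)&(Z>.055)&(Z<.07+.01); print("head y",np.percentile(Y[m],[1,99]),"x",np.percentile(X[m],[1,99]))
cv2.imwrite("pics/w6.png",c["pixels"])
```

```text
lever slope deg [1.3446845  3.49901769]
beam slope [2.52818008 1.40221474] 0.04635954474569531
head y [-0.23334539 -0.18291807] x [0.591215   0.64738613]
```

View pics/w6.png

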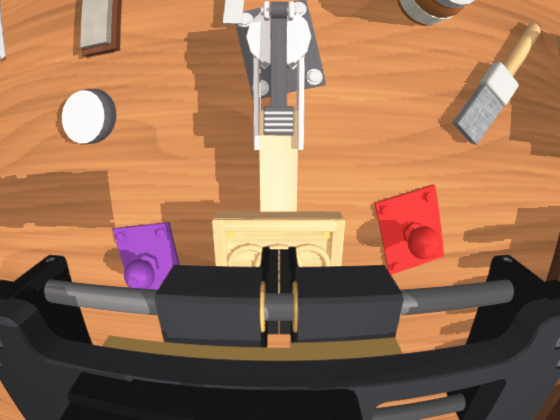

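The wrist view shows the carrier on the post, with the head at (278,40), the lever parallel to the beam (pad at (278,120)) and the gripper clear. The lever is within about 1° of the beam, so I'm handing in.

```bash
python3 -c "
from rig import *
print(hand_in())"
```

```text
the job is handed in; nothing more can be done
None
```

The job is handed in: the carrier is standing on the steel ball and its feet, the lever is pressed to its stop (measured within about 1° of the beam), and the arm is clear. The hand-in returned no verdict, so I don't know how it was judged.

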